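Bring the booklet under the document camera and hold the camera raised

TASK

Push the document carrier along its rail by the upright tab until it clicks into the station marked by the steel post, under the document camera. Then squeeze the release button in the side of the camera's grip, pull the mast up past the first stop to the second stop, and finish holding it there: still gripping it with the button pressed, not letting go. Leave the other things on the counter where they are.

Things in the scene. Friction and masses are not known exactly. Their poses are not given: they have to be found in the camera images.
- scan_rail: Low slide rail fixed to the counter, 410 mm long, 28 mm high. Origin: on the counter under the imaging station; its +y axis runs along the rail in the direction in which the carrier must be pushed, its +x points away from the robot towards the camera stand, z up.
- carrier (a joint): Position (m) of the document carrier along the rail: 0 = loading end, grows towards the station; starts at 0 to 0.06. 0.130 = station: a sprung ball clicks between two ribs under the carrier and centres it (pulls in from about 6 mm; about 7 N of push to get in, or out on either side; elsewhere about 1.2 N friction). 0.165 = end of travel, past the station.
- pointer (a point): Tip of the small dark pointer at the middle of the robot-side edge of the carrier, 40 mm above the counter; in line with the station post when at the station. The carrier is a flat grey tray, 140 mm across the rail, 230 mm along it, top 39 mm above the counter, rims to 46 mm, a blue hardback booklet on it to 47 mm. It cannot lift off the rail.
- station_post (a point): Top of the thin steel post (10 mm diameter, 46 mm high) on the robot's side of the rail that marks the station; it lies 88 mm from the rail's middle line at the station.
- camera_stand: Stand of the overhead document camera, fixed on the counter beyond the station, about 135 mm from the rail's middle line: base plate 95 x 110 mm, square outer tube 36 mm wide up to 140 mm. Origin on the counter at the mast's axis; its -x points along the camera boom over the rail (camera 135 mm out), its +y to the side where the release button is.
- camera_lift (a joint): Height (m) by which mast, boom, camera and grip are pulled up: 0 = down (start), 0.045 = first stop, 0.090 = second stop and hard end of travel. A catch locks it at each stop unless the button is held in; then it runs freely past the first stop (4 to 6 N with its weight) and sinks back if not held. If the button is let out between stops the catch snaps in at the next stop.
- grip (a point): On the axis of the black grip block on top of the mast, level with the button's middle: 200 mm above the counter when down. The block is 38 mm in the stand's x, 24 mm in its y, 168 to 226 mm high when down; below it collar (36 mm wide) and boom, from 146 mm. Nothing above. Pinch from above across the stand's y, one finger on the button: the squeeze presses it in.
- button_face (a point): Middle of the outer face of the release button, a grey key 22 mm wide and 36 mm high in the +y side of the grip, standing 6 mm proud of it (1 mm when fully in); it moves with the grip.
- release (a joint): Travel (m) of the release button: 0 = out, 0.005 = fully in. It needs about 4 N to start and 8 N fully in; the catch is free from 0.003 on.
- push_tab (a point): Middle of the top edge of the carrier's push tab, an upright aluminium plate at its trailing end: 44 mm across the rail, 14 mm thick along it, from the tray (39 mm above the counter) up to 86 mm (this point). Pushed on its rear face (-y of scan_rail) or pinched. The tray reaches 15 mm behind this point. At the station it lies at (0, -0.115, 0.086) in scan_rail's frame.
- stapler: Bystander: stapler, 36 x 135 mm, 39 mm high, beyond the rail; origin under its centre.
- pen_cup: Bystander: black pen cup with three pens, 76 mm wide, pens up to 146 mm high, beyond the rail; origin under its centre.
- date_stamp: Bystander: date stamp with a wooden knob, 50 x 34 mm, 72 mm high, beyond the rail beside the camera stand; origin under its centre.
- clip_tray: Bystander: open clear clip tray, 90 x 120 mm, 30 mm high, beyond the rail; origin under its centre.
- sanitizer: Bystander: bottle 60 mm wide, 150 mm high; origin under its centre.
- mug: Bystander: white mug 80 mm wide plus handle, 90 mm high; origin under its centre.

How it is judged:
By the outcome, as a careful person would: the job done as asked, in the order asked, and still so for the second after the job is handed in, while the arm keeps its last pose, push and grip.
It also fails if it takes over 51 s, if anything falls off the work surface, if the arm or the gripper's body presses on something with over 40 N, if the wrist force passes 120 N, or if a joint passes its speed limit or range.

ROBOT

A 7-joint arm with a two-finger parallel gripper is mounted at the origin on the work surface. World frame = base frame: x ahead of the robot, y to its left, z up, the work surface at z = 0. Lengths are in mm, angles in rad, forces in N, time in s.
With the tool pointing down it reaches from about 350 to 900 mm from the base axis. Payload 7.2 kg.
Tool frame: the origin (TCP) lies at the very end of the fingers, on their centre line; the grasp point (between the pads) lies 19 mm behind it; z points along the fingers, y is the direction in which the jaws open and shut (so a half turn about z gives the same grasp; the last joint's range is limited). The gripper opens to 85 mm and grips with 20 to 120 N. Pads are 22 mm wide; open, the fingers measure 114 mm over their backs; the gripper's body (76 mm by 85 mm) begins 54 mm behind the grasp point. The pads swing forward as they close: fully open they stand 13 mm farther back than shut.
Start: joints at [-1.207, 0.411, -0.013, 1.596, 0.006, 1.134, -0.082], TCP at [261.576, 567.633, 231.297] pointing down, gripper open.
Joint ranges: [-2.95, 2.95], [-0.29, 1.99], [-1.47, 1.44], [0.14, 2.54], [-1.03, 4.17], [0.13, 1.85], [-2.86, 2.86]. Speed limits (rad/s): [2.39, 2.39, 3.01, 3.01, 3.14, 3.14, 3.14].

INTERFACE

Orientations are given as a rotation vector (axis times angle).
In Python, from cell import manip gives the robot as it stands. The module is installed in compiled form; this text tells all that it offers.
- The arm moves only by the tool send_rows, never from a script. Its argument "rows" is a list of rows, each an object with "linear": the shift along the world's x, y, z in units of 0.15 m (1.0 is 0.15 m), a list of three; "twist": the turn, a rotation vector about the world's x, y, z in units of pi/2 rad (1.0 is pi/2 rad), a list of three. In form: [{"linear": [x, y, z], "twist": [rx, ry, rz]}, ...]. A call has 1 to 10 rows; each row is the pose to reach, as a shift and turn from the pose commanded when the call began; what a row does not reach only later rows make up. A row lasts 1/10 s, in which the tool goes at most 50 mm and 8.59 degrees, less where a joint would pass 70% of its speed; a pose out of reach is approached as far as the arm can. A call with a number of a shift or a turn outside -1 to 1 is refused whole. A call with a gripper value outside its range is refused whole. "jaw" is the opening, from 0 (shut) to 1 (fully open), set as the call begins (left out, the last holds). The fingers move at their own pace and stop on an object; "grip_force" is the grip in N (left out, the last holds). Time passes only in rows, so rows that repeat a pose let the fingers close. It gives the time, the measured TCP pose, the force and the opening at its end, in the units of the state.
- manip.sense(): the state, without advancing time (a new reading comes with each control period).
- manip.get_image(name): name is "scene" or "top" or "wrist"; returns (picture, depth): 384x512x3 uint8, red, green, blue; 384x512 float32, mm along the optical axis (not along the pixel's ray), 0 where there is no reading.
- manip.camera_info(name): a dict with "camera_matrix" (3x3 intrinsics, pixels), "eye" and "orientation" of the camera in the world. Camera axes: x right, y up, looking along -z (the intrinsics and any distortion apply to the point x, -y, -z); pixel columns grow to the right and rows downward; lengths in mm; the calibration is good to about 2 mm. A picture is of the moment at which its call begins: read the wrist's pose just before it. camera_info takes no time and is no camera call; for the wrist camera it gives the pose at the moment of the call.
- manip.finish_job(): hands the job in, once; it reports no verdict.
Trained networks look in the newest picture that a camera, given by its name, has taken for a name from the list of things; names that differ only in an ending like _2 or _b are one class to them, and where a whole thing is asked for, a point or a joint stands for the part that bears it (a point fixed in the world has none). Each returns a list of dicts, best first, with "score" (0 to 1); they miss things now and then, are a little off and sometimes report something else, mostly with a low value. They report only what shows in the picture. A call takes as long as a camera call.
- manip.spot_in(target, camera): "centre" ([x, y, z] in mm, in world coordinates, good to about 4 mm: the middle of the surface that is visible of it).
- manip.silhouettes(target, camera): "pixels" (384x512 bool, what is visible of it).
- manip.pinpoint(target, camera): "centre" ([x, y, z] in mm, in world coordinates, good to about 4 mm: a listed point, or the origin of a listed thing).
The state is a dict: "t": time; "joints": joint angles; "joint_velocities": joint speeds; "joint_efforts": joint torques, N m; "tcp_pos": TCP position; "orientation": TCP orientation; "force": force on the tool from outside, world axes, zero at the start; "moment": the same for the moment, N m; "gripper_width": finger opening in mm.
Only numpy, scipy, OpenCV 4.12 (cv2) and the standard library are available. Lean on these libraries where they do the work, as an engineer would, in place of code of your own. Each camera call takes 0.05 s, during which the arm holds its last target. There are 200 camera calls.

## Working session

There is one attempt and no reset: what is moved stays moved. The work goes in short steps, Python scripts to look and compute and a tool call to move; the robot and the scene stay as the last step left them, time stands still between calls to the robot, and variables do not carry over. Pictures are saved under pics/ and viewed, about 8 in all and at most 12, crops included, and the job is handed in when it is done.

Besides the shell and the picture viewer there is one more tool, called after "Emit:" as name([rows], argument=value, ...), one row to a line, values as JSON. send_rows: Moves the arm, as the interface text tells. Its arguments: {"type":"object","properties":{"rows":{"type":"array","items":{"type":"object","properties":{"linear":{"type":"array","items":{"type":"number","minimum":-1,"maximum":1}},"twist":{"type":"array","items":{"type":"number","minimum":-1,"maximum":1}}}}},"jaw":{"type":"number"},"grip_force":{"type":"number"}},"required":["rows"]}

```bash
mkdir -p pics
cat > h.py <<'E'
from cell import manip
import numpy as np, cv2
def snap(c,fn=None):
    im,d=manip.get_image(c)
    if fn: cv2.imwrite('pics/'+fn,im[:,:,::-1])
    return im,d
E
python3 - <<'E'
from h import *
s=manip.sense();print(s['t'],s['tcp_pos'],s['orientation'],s['gripper_width'],s['force'])
ims=[]
for c in ['scene','top']:
    im,d=snap(c);ims.append(im)
    for n in ['pointer','station_post','grip','button_face','push_tab','scan_rail','camera_stand','date_stamp']:
        r=manip.pinpoint(n,c);print(c,n,[(np.round(x['centre']).tolist(),round(x['score'],2)) for x in r[:2]])
cv2.imwrite('pics/a.png',cv2.resize(np.vstack(ims),(0,0),fx=.78,fy=.78)[:,:,::-1])
print(manip.sense()['t'])
E
```

```text
0.0 [261.39111049 567.17735802 230.44879318] [-6.72960674e-01 -3.06842673e+00  2.52119516e-03] 85.5074297506974 [-0.21221985 -0.48897026  0.32943545]
scene pointer [([390.0, -51.0, 36.0], 0.62)]
scene station_post [([388.0, 39.0, 47.0], 0.64), ([616.0, -112.0, 1.0], 0.6)]
scene grip [([602.0, 31.0, 204.0], 0.93)]
scene button_face [([628.0, 222.0, 2.0], 0.25)]
scene push_tab []
scene scan_rail [([473.0, 38.0, 2.0], 0.76)]
scene camera_stand [([603.0, 28.0, 1.0], 0.95)]
scene date_stamp [([614.0, 142.0, -1.0], 0.77), ([459.0, 316.0, -2.0], 0.18)]
top pointer [([390.0, -46.0, 42.0], 0.95)]
top station_post [([384.0, 38.0, 43.0], 0.98)]
top grip [([602.0, 27.0, 201.0], 0.82)]
top button_face [([618.0, -112.0, 0.0], 0.72), ([606.0, 42.0, 202.0], 0.38)]
top push_tab [([464.0, -166.0, 81.0], 0.98)]
top scan_rail [([477.0, 37.0, 1.0], 0.86), ([385.0, 42.0, 45.0], 0.56)]
top camera_stand [([606.0, 29.0, -2.0], 0.9)]
top date_stamp [([618.0, 142.0, 2.0], 0.67)]
0.9
```

View pics/a.png

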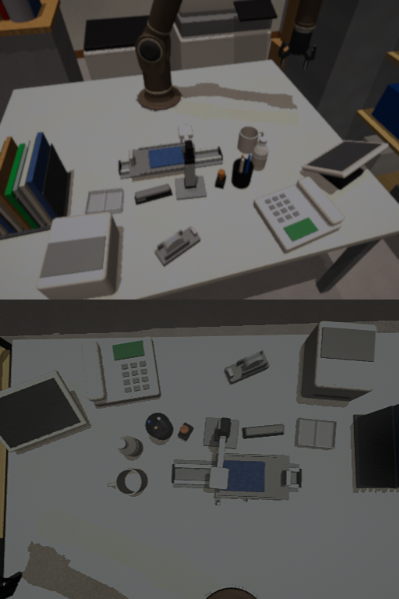

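The views agree. The rail is yawed about −3° with its origin near (475, 38), the carrier is about 86 mm short of the station, and the tab is near (464, −166, 86). I'll set out high across.

Emit:
send_rows([
  {"linear": [0.1,-0.33,0.2],"twist": [0,0,0.08]},
  {"linear": [0.2,-0.66,0.4],"twist": [0,0,0.16]},
  {"linear": [0.3,-1,0.5],"twist": [0,0,0.24]},
  {"linear": [0.3,-1,0.5],"twist": [0,0,0.24]},
], jaw=1, grip_force=30)

```text
t: 1.3
tcp_pos: [308.6, 414.4, 308.3]
orientation: [0.084, 3.138, 0.002]
force: [0.8, 0.7, 0.4]
gripper_width: 85.5
```

Emit:
send_rows([
  {"linear": [0.06,-0.33,0]},
  {"linear": [0.13,-0.66,0]},
  {"linear": [0.2,-1,0]},
  {"linear": [0.2,-1,0]},
])

```text
validation failed for argument at $.ro...
```

Emit:
send_rows([
  {"linear": [0.06,-0.33,0]},
  {"linear": [0.13,-0.66,0]},
  {"linear": [0.2,-1,0]},
  {"linear": [0.2,-1,0]},
])

```text
validation failed for argument at $.ro...
```

Emit:
send_rows([
  {"linear": [0.1,-0.33,0]},
  {"linear": [0.2,-0.66,0]},
  {"linear": [0.3,-1,0]},
  {"linear": [0.3,-1,0]},
])

```text
validation failed for argument at $.ro...
```

Emit:
send_rows([
  {"linear": [0.1,-0.33,0]},
  {"linear": [0.2,-0.66,0]},
  {"linear": [0.3,-0.8,0]},
  {"linear": [0.3,-0.8,0]},
])

```text
validation failed for argument at $.ro...
```

Run:
```python
from h import *
s=manip.sense();print(s['t'],s['tcp_pos'],s['orientation'],s['force'])
snap('wrist','b.png'); snap('top')
for c in ['wrist','top']:
    for n in ['push_tab','pointer','station_post','grip','button_face','scan_rail']:
        print(c,n,[(np.round(x['centre']).tolist(),round(x['score'],2)) for x in manip.pinpoint(n,c)[:2]])
i=manip.camera_info('top')
K=np.array(i['camera_matrix']);print(i['orientation'],i['eye'])
from scipy.spatial.transform import Rotation as R
o=np.array(i['orientation']);Ro=R.from_rotvec(o).as_matrix() if o.size==3 else o.reshape(3,3)
for n in ['carrier','scan_rail','camera_stand']:
    m=manip.silhouettes(n,'top')
    if m:
        p=m[0]['pixels'].astype(np.uint8);c=max(cv2.findContours(p,0,2)[0],key=cv2.contourArea)
        b=cv2.boxPoints(cv2.minAreaRect(c)); z={'carrier':42,'scan_rail':28,'camera_stand':10}[n]
        ray=np.c_[(b[:,0]-K[0,2])/K[0,0],-(b[:,1]-K[1,2])/K[1,1],-np.ones(4)]@Ro.T
        w=np.array(i['eye'])+ray*((z-i['eye'][2])/ray[:,2])[:,None];print(n,m[0]['score'],w.round().tolist())
```

```text
1.3 [308.61106773 414.4139036  308.33741369] [8.44199896e-02 3.13831366e+00 2.02289333e-03] [0.78170502 0.71114234 0.43683578]
wrist push_tab []
wrist pointer [([460.0, 313.0, -0.0], 0.42)]
wrist station_post [([387.0, 39.0, 46.0], 0.81)]
wrist grip []
wrist button_face []
wrist scan_rail [([474.0, 35.0, 0.0], 0.84)]
top push_tab [([465.0, -166.0, 85.0], 0.57)]
top pointer [([390.0, -49.0, 40.0], 0.59), ([604.0, 45.0, 201.0], 0.37)]
top station_post [([384.0, 42.0, 48.0], 0.59), ([616.0, -112.0, 2.0], 0.57)]
top grip [([603.0, 31.0, 200.0], 0.59)]
top button_face [([608.0, 45.0, 204.0], 0.5), ([568.0, 315.0, -4.0], 0.25)]
top scan_rail [([476.0, 40.0, -1.0], 0.83), ([606.0, -282.0, 0.0], 0.54)]
[ 0.06723889 -0.0299812  -1.57771514] [494.18868428  77.37629814 897.89830927]
carrier 0.91 [[400.0, 51.0, 42.0], [547.0, 44.0, 42.0], [537.0, -192.0, 42.0], [391.0, -182.0, 42.0]]
scan_rail 0.7 [[546.0, 48.0, 28.0], [544.0, -226.0, 28.0], [381.0, -221.0, 28.0], [382.0, 50.0, 28.0]]
camera_stand 0.78 [[439.0, 102.0, 10.0], [671.0, 77.0, 10.0], [659.0, -33.0, 10.0], [427.0, -6.0, 10.0]]
```

View pics/b.png

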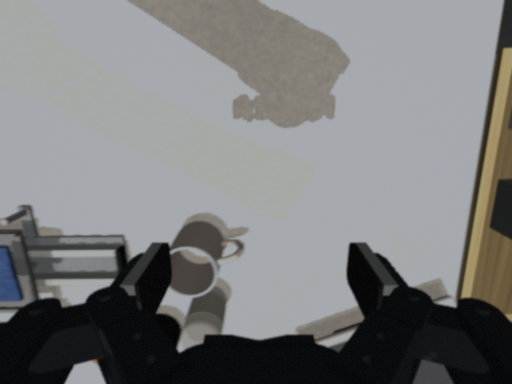

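The wrist view shows the rail end at the far left and the mug at about (200, 265). Each row needs an explicit twist, so I'm resending with it.

Emit:
send_rows([
  {"linear": [0.1,-0.33,0],"twist": [0,0,0]},
  {"linear": [0.15,-0.66,0],"twist": [0,0,0]},
  {"linear": [0.2,-1,0],"twist": [0,0,0]},
])

```text
t: 2.45
tcp_pos: [336.3, 269.2, 306.1]
orientation: [-0.085, -3.14, 0.0]
force: [0.4, -0.2, 0.8]
gripper_width: 85.1
```

Emit:
send_rows([
  {"linear": [0.1,-0.33,0],"twist": [0,0,0]},
  {"linear": [0.15,-0.66,0],"twist": [0,0,0]},
  {"linear": [0.2,-1,0],"twist": [0,0,0]},
])

```text
t: 2.75
tcp_pos: [365.7, 122.2, 306.5]
orientation: [0.086, 3.14, 0.001]
force: [1.6, -0.5, 1.0]
gripper_width: 85.4
```

Emit:
send_rows([
  {"linear": [0.1,-0.33,0],"twist": [0,0,0]},
  {"linear": [0.15,-0.66,0],"twist": [0,0,0]},
  {"linear": [0.2,-1,0],"twist": [0,0,0]},
])

```text
t: 3.05
tcp_pos: [395.2, -24.6, 306.7]
orientation: [0.086, 3.139, 0.001]
force: [0.8, 0.3, 0.3]
gripper_width: 85.2
```

Emit:
send_rows([
  {"linear": [0.15,-0.3,0],"twist": [0,0,0]},
  {"linear": [0.3,-0.6,-0.2],"twist": [0,0,0]},
  {"linear": [0.43,-0.86,-0.5],"twist": [0,0,0]},
  {"linear": [0.43,-0.86,-0.8],"twist": [0,0,0]},
  {"linear": [0.43,-0.86,-0.8],"twist": [0,0,0]},
  {"linear": [0.43,-0.86,-0.8],"twist": [0,0,0]},
])

```text
t: 3.65
tcp_pos: [458.4, -151.4, 185.1]
orientation: [-0.088, -3.136, 0.0]
force: [0.4, 0.7, 0.1]
gripper_width: 85.4
```

Run:
```python
from h import *
s=manip.sense();print(s['t'],s['tcp_pos'],s['orientation'],s['force'])
snap('wrist','c.png')
c='wrist'
for n in ['push_tab','pointer','station_post','button_face','grip']:
        print(c,n,[(np.round(x['centre']).tolist(),round(x['score'],2)) for x in manip.pinpoint(n,c)[:2]])
```

```text
3.65 [ 458.43770195 -151.42429026  185.0596426 ] [-8.75853353e-02 -3.13606647e+00  3.13058004e-04] [0.35762999 0.68881693 0.10402246]
wrist push_tab [([465.0, -169.0, 89.0], 0.62)]
wrist pointer [([386.0, -49.0, 42.0], 0.87)]
wrist station_post [([387.0, 39.0, 47.0], 0.62)]
wrist button_face [([623.0, 144.0, 3.0], 0.43)]
wrist grip []
```

View pics/c.png

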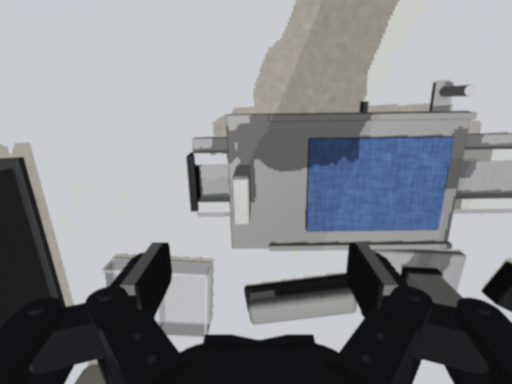

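The tab shows at px (242, 200), the pointer at (364, 107) and the post at (465, 92). The tray edges are parallel to the image, so the yaw is fine. Next I descend and pinch the tab.

Emit:
send_rows([
  {"linear": [0.04,-0.1,-0.2],"twist": [0,0,0]},
  {"linear": [0.04,-0.1,-0.5],"twist": [0,0,0]},
  {"linear": [0.04,-0.1,-0.75],"twist": [0,0,0]},
  {"linear": [0.04,-0.1,-0.86],"twist": [0,0,0]},
  {"linear": [0.04,-0.1,-0.86],"twist": [0,0,0]},
  {"linear": [0.04,-0.1,-0.86],"twist": [0,0,0]},
])

```text
t: 4.55
tcp_pos: [466.4, -166.5, 58.4]
orientation: [0.085, 3.139, -0.0]
force: [-0.4, -0.3, -0.1]
gripper_width: 85.1
```

Emit:
send_rows([
  {"linear": [0,0,0],"twist": [0,0,0]},
  {"linear": [0,0,0],"twist": [0,0,0]},
  {"linear": [0,0,0],"twist": [0,0,0]},
  {"linear": [0,0,0],"twist": [0,0,0]},
  {"linear": [0,0,0],"twist": [0,0,0]},
  {"linear": [0,0,0],"twist": [0,0,0]},
  {"linear": [0,0,0],"twist": [0,0,0]},
  {"linear": [0,0,0],"twist": [0,0,0]},
  {"linear": [0,0,0],"twist": [0,0,0]},
  {"linear": [0,0,0],"twist": [0,0,0]},
], jaw=0, grip_force=25)

```text
t: 5.55
tcp_pos: [465.8, -166.6, 57.6]
orientation: [0.085, 3.14, 0.0]
force: [-1.0, 0.1, 6.1]
gripper_width: 13.8
```

Run:
```python
from h import *
s=manip.sense();print(s['t'],s['tcp_pos'],s['force'],s['gripper_width'])
for c in ['scene','top']:
  snap(c)
  for n in ['pointer','push_tab','station_post','button_face','grip']:
        print(c,n,[(np.round(x['centre']).tolist(),round(x['score'],2)) for x in manip.pinpoint(n,c)[:2]])
```

```text
5.55 [ 465.78657889 -166.55164408   57.64575893] [-0.96497521  0.13627945  6.10450231] 13.833360769978517
scene pointer [([390.0, -49.0, 40.0], 0.63), ([566.0, 318.0, -0.0], 0.6)]
scene push_tab [([464.0, -166.0, 88.0], 0.94), ([623.0, 224.0, -1.0], 0.37)]
scene station_post [([603.0, 26.0, -0.0], 0.71)]
scene button_face [([607.0, 47.0, 199.0], 0.5)]
scene grip [([606.0, 30.0, 202.0], 0.73)]
top pointer [([387.0, -48.0, 37.0], 0.9), ([384.0, 41.0, 46.0], 0.49)]
top push_tab [([462.0, -167.0, 84.0], 0.86)]
top station_post [([382.0, 40.0, 44.0], 0.71)]
top button_face [([605.0, 41.0, 203.0], 0.62)]
top grip [([603.0, 30.0, 201.0], 0.87), ([608.0, -280.0, 1.0], 0.5)]
```

The tab is gripped at 13.8 mm opening. I'll push 78 mm along the rail, then creep while watching the force.

Emit:
send_rows([
  {"linear": [0.005,0.1,0],"twist": [0,0,0]},
  {"linear": [0.01,0.2,0],"twist": [0,0,0]},
  {"linear": [0.015,0.3,0],"twist": [0,0,0]},
  {"linear": [0.02,0.4,0],"twist": [0,0,0]},
  {"linear": [0.025,0.48,0],"twist": [0,0,0]},
  {"linear": [0.026,0.52,0],"twist": [0,0,0]},
  {"linear": [0.026,0.52,0],"twist": [0,0,0]},
])

```text
t: 6.85
tcp_pos: [469.1, -88.9, 57.6]
orientation: [-0.085, -3.14, 0.001]
force: [-3.4, -0.9, 8.7]
gripper_width: 13.8
```

Emit:
send_rows([
  {"linear": [0,0.013,0],"twist": [0,0,0]},
  {"linear": [0,0.013,0],"twist": [0,0,0]},
])

```text
t: 7.05
tcp_pos: [469.2, -87.1, 57.6]
orientation: [-0.086, -3.14, 0.001]
force: [-3.6, -1.1, 7.4]
gripper_width: 13.6
```

Emit:
send_rows([
  {"linear": [0,0.013,0],"twist": [0,0,0]},
  {"linear": [0,0.013,0],"twist": [0,0,0]},
])

```text
t: 7.25
tcp_pos: [469.3, -84.8, 57.7]
orientation: [-0.085, -3.14, -0.0]
force: [-2.4, -0.3, 7.4]
gripper_width: 13.6
```

Emit:
send_rows([
  {"linear": [0,0.013,0],"twist": [0,0,0]},
  {"linear": [0,0.013,0],"twist": [0,0,0]},
])

```text
t: 7.45
tcp_pos: [469.4, -82.3, 57.6]
orientation: [-0.085, -3.14, -0.001]
force: [-3.6, 0.2, 8.5]
gripper_width: 13.6
```

Run:
```python
from h import *
s=manip.sense();print(s['t'],s['tcp_pos'],s['force'],s['gripper_width'])
for c in ['scene','top','wrist']:
  snap(c,'d.png')
  for n in ['pointer','push_tab','station_post']:
        print(c,n,[(np.round(x['centre']).tolist(),round(x['score'],2)) for x in manip.pinpoint(n,c)[:2]])
```

```text
7.45 [469.41131893 -82.34598887  57.64946805] [-3.56459402  0.22903302  8.50725715] 13.612181244773375
scene pointer [([392.0, 36.0, 36.0], 0.85), ([467.0, -81.0, 87.0], 0.73)]
scene push_tab [([470.0, -82.0, 84.0], 0.76)]
scene station_post [([385.0, 38.0, 47.0], 0.63), ([461.0, 314.0, -0.0], 0.6)]
top pointer [([391.0, 37.0, 38.0], 0.9), ([609.0, -282.0, -0.0], 0.48)]
top push_tab [([465.0, -81.0, 83.0], 0.6)]
top station_post [([385.0, 43.0, 42.0], 0.86)]
wrist pointer [([390.0, 38.0, 43.0], 0.84)]
wrist push_tab [([467.0, -86.0, 84.0], 0.57)]
wrist station_post [([390.0, 40.0, 48.0], 0.71)]
```

View pics/d.png

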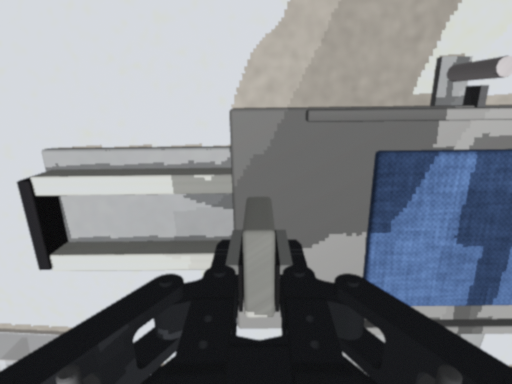

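The pointer is at about px (478, 95), still a few mm short of the post. I'll creep on in 1.5 mm steps.

Emit:
send_rows([
  {"linear": [0,0.01,0],"twist": [0,0,0]},
  {"linear": [0,0.01,0],"twist": [0,0,0]},
])

```text
t: 8.25
tcp_pos: [469.5, -80.5, 57.6]
orientation: [-0.084, -3.14, -0.001]
force: [-1.5, 3.0, 8.2]
gripper_width: 13.8
```

Emit:
send_rows([
  {"linear": [0,0.01,0],"twist": [0,0,0]},
  {"linear": [0,0.01,0],"twist": [0,0,0]},
])

```text
t: 8.45
tcp_pos: [469.6, -78.6, 57.6]
orientation: [-0.084, -3.14, -0.002]
force: [-2.8, 3.1, 7.9]
gripper_width: 13.7
```

Emit:
send_rows([
  {"linear": [0,0.01,0],"twist": [0,0,0]},
  {"linear": [0,0.01,0],"twist": [0,0,0]},
])

```text
t: 8.65
tcp_pos: [469.6, -78.0, 57.6]
orientation: [0.085, 3.14, 0.0]
force: [-2.4, 0.3, 7.4]
gripper_width: 13.7
```

Run:
```python
from h import *
s=manip.sense();print(s['t'],s['tcp_pos'],s['force'],s['gripper_width'])
for c in ['top','scene','wrist']:
  im,_=snap(c)
  for n in ['pointer','push_tab','station_post']:
        print(c,n,[(np.round(x['centre']).tolist(),round(x['score'],2)) for x in manip.pinpoint(n,c)[:1]])
```

```text
8.65 [469.58635717 -77.98803583  57.64857631] [-2.44296108  0.32241299  7.44829739] 13.652445725571894
top pointer [([392.0, 41.0, 38.0], 0.91)]
top push_tab [([465.0, -77.0, 85.0], 0.89)]
top station_post [([385.0, 43.0, 45.0], 0.8)]
scene pointer [([395.0, 43.0, 35.0], 0.8)]
scene push_tab [([465.0, -78.0, 87.0], 0.77)]
scene station_post [([386.0, 38.0, 46.0], 0.64)]
wrist pointer [([392.0, 44.0, 42.0], 0.67)]
wrist push_tab [([470.0, -80.0, 86.0], 0.64)]
wrist station_post [([390.0, 42.0, 48.0], 0.97)]
```

The force swung from +3 N (pulled in) to about 0, which suggests the detent centre. I'll probe 1.5 mm further for a restoring force, come back and release.

Emit:
send_rows([
  {"linear": [0,0.01,0],"twist": [0,0,0]},
  {"linear": [0,0.01,0],"twist": [0,0,0]},
])

```text
t: 9.45
tcp_pos: [469.6, -77.7, 57.7]
orientation: [0.086, 3.14, -0.002]
force: [-2.3, -3.1, 6.4]
gripper_width: 13.7
```

Emit:
send_rows([
  {"linear": [0,-0.01,0],"twist": [0,0,0]},
  {"linear": [0,-0.01,0],"twist": [0,0,0]},
])

```text
t: 9.65
tcp_pos: [469.6, -78.1, 57.6]
orientation: [0.085, 3.14, 0.001]
force: [-1.9, 0.5, 6.9]
gripper_width: 13.4
```

Emit:
send_rows([
  {"linear": [0,0,0],"twist": [0,0,0]},
  {"linear": [0,0,0],"twist": [0,0,0]},
  {"linear": [0,0,0],"twist": [0,0,0]},
  {"linear": [0,0,0],"twist": [0,0,0]},
  {"linear": [0,0,0],"twist": [0,0,0]},
  {"linear": [0,0,0],"twist": [0,0,0]},
  {"linear": [0,0,0],"twist": [0,0,0]},
  {"linear": [0,0,0],"twist": [0,0,0]},
], jaw=1)

```text
t: 10.45
tcp_pos: [469.5, -78.1, 57.3]
orientation: [0.086, 3.14, 0.0]
force: [0.2, -0.3, 0.0]
gripper_width: 85.3
```

Emit:
send_rows([
  {"linear": [0,0,0.15],"twist": [0,0,0]},
  {"linear": [-0.1,0,0.4],"twist": [0,0,0]},
  {"linear": [-0.2,0,0.7],"twist": [0,0,0]},
  {"linear": [-0.3,0,0.95],"twist": [0,0,0]},
  {"linear": [-0.3,0,0.95],"twist": [0,0,0]},
])

```text
t: 10.95
tcp_pos: [425.4, -78.8, 203.9]
orientation: [0.088, 3.133, 0.004]
force: [0.9, 0.7, -0.2]
gripper_width: 85.4
```

Run:
```python
from h import *
s=manip.sense();print(s['t'],s['tcp_pos'],s['force'],s['gripper_width'])
for c in ['top','scene','wrist']:
  im,_=snap(c,'e_%s.png'%c)
  for n in ['pointer','push_tab','station_post','grip','button_face','camera_stand']:
        print(c,n,[(np.round(x['centre']).tolist(),round(x['score'],2)) for x in manip.pinpoint(n,c)[:1]])
```

```text
10.95 [425.40128445 -78.77272657 203.87417483] [ 0.89129412  0.65903532 -0.19976938] 85.3983728069519
top pointer [([394.0, 44.0, 36.0], 0.69)]
top push_tab [([467.0, -78.0, 83.0], 0.95)]
top station_post [([385.0, 41.0, 46.0], 0.94)]
top grip [([605.0, 33.0, 202.0], 0.59)]
top button_face [([607.0, 43.0, 202.0], 0.51)]
top camera_stand [([606.0, 30.0, -4.0], 0.67)]
scene pointer [([393.0, 39.0, 37.0], 0.55)]
scene push_tab [([471.0, -80.0, 87.0], 0.71)]
scene station_post [([385.0, 38.0, 46.0], 0.82)]
scene grip [([604.0, 32.0, 202.0], 0.73)]
scene button_face [([604.0, 50.0, 198.0], 0.42)]
scene camera_stand [([602.0, 27.0, -1.0], 0.62)]
wrist pointer [([393.0, 43.0, 42.0], 0.72)]
wrist push_tab [([471.0, -79.0, 85.0], 0.91)]
wrist station_post [([391.0, 41.0, 42.0], 0.55)]
wrist grip []
wrist button_face []
wrist camera_stand [([601.0, 29.0, -2.0], 0.72)]
```

View pics/e_wrist.png

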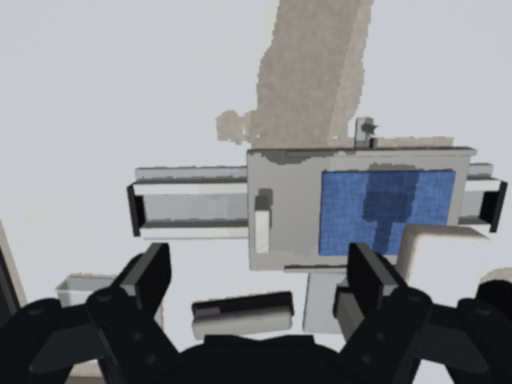

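A −3 N restoring force beyond and +3 N before, and the pointer (px 372, 143) lines up with the post (365, 125), so the carrier has clicked in. Now to above the grip.

Emit:
send_rows([
  {"linear": [0,0,0.3],"twist": [0,0,0]},
  {"linear": [0.1,0.1,0.6],"twist": [0,0,0]},
  {"linear": [0.4,0.3,0.8],"twist": [0,0,0]},
  {"linear": [0.6,0.5,0.8],"twist": [0,0,0]},
  {"linear": [0.6,0.5,0.8],"twist": [0,0,0]},
])

```text
t: 12.5
tcp_pos: [518.2, 2.6, 320.1]
orientation: [0.074, 3.138, 0.001]
force: [-0.8, 0.7, -1.2]
gripper_width: 85.3
```

Emit:
send_rows([
  {"linear": [0.2,0.1,0],"twist": [0,0,0]},
  {"linear": [0.4,0.2,0],"twist": [0,0,0]},
  {"linear": [0.53,0.24,0],"twist": [0,0,0]},
  {"linear": [0.53,0.24,0],"twist": [0,0,0]},
  {"linear": [0.53,0.24,0],"twist": [0,0,0]},
])

```text
t: 13.0
tcp_pos: [593.5, 32.3, 319.0]
orientation: [-0.087, -3.139, 0.002]
force: [-0.7, 0.8, 0.3]
gripper_width: 85.6
```

Run:
```python
from h import *
s=manip.sense();print(s['t'],s['tcp_pos'],s['force'],s['gripper_width'])
i=manip.camera_info('wrist');print(i)
c='wrist';im,d=snap(c,'f.png')
for n in ['grip','button_face','camera_stand']:
        print(c,n,[(np.round(x['centre']).tolist(),round(x['score'],2)) for x in manip.pinpoint(n,c)[:2]])
# points at depth of grip top
from scipy.spatial.transform import Rotation as R
o=np.array(i['orientation']);Ro=R.from_rotvec(o).as_matrix() if o.size==3 else o.reshape(3,3)
K=np.array(i['camera_matrix']);v,u=np.mgrid[:384,:512]
P=np.stack([(u-K[0,2])/K[0,0]*d,-(v-K[1,2])/K[1,1]*d,-d],-1)@Ro.T+np.array(i['eye'])
np.save('P.npy',P)
m=(d>0)&(P[...,2]>215)&(P[...,2]<232)&(abs(P[...,0]-604)<45)&(abs(P[...,1]-31)<30)
q=P[m];print(len(q))
if len(q)>20: print(cv2.minAreaRect(q[:,:2].astype(np.float32)),np.median(q,0), cv2.boxPoints(cv2.minAreaRect(q[:,:2].astype(np.float32))))
```

```text
13.0 [593.49491464  32.26413896 319.02721208] [-0.73340999  0.80662888  0.28141012] 85.6359958150875
{'camera_matrix': array([[300.46617548,   0.        , 258.66799776],
       [  0.        , 300.46617548, 189.73324339],
       [  0.        ,   0.        ,   1.        ]]), 'eye': array([519.20469682,  35.33720524, 461.30183541]), 'orientation': array([-0.23572842, -0.2208728 ,  1.50317278])}
wrist grip [([604.0, 31.0, 202.0], 0.6)]
wrist button_face [([606.0, 47.0, 198.0], 0.47), ([599.0, 24.0, 1.0], 0.37)]
wrist camera_stand [([602.0, 29.0, -1.0], 0.76), ([607.0, 47.0, 199.0], 0.4)]
1390
((602.6024780273438, 30.377050399780273), (29.855546951293945, 37.264530181884766), 83.40502166748047) [601.16004324  29.10317706 224.87772236] [[582.379     17.687973]
 [619.397     13.408139]
 [622.8259    43.066128]
 [585.808     47.345963]]
```

View pics/f.png

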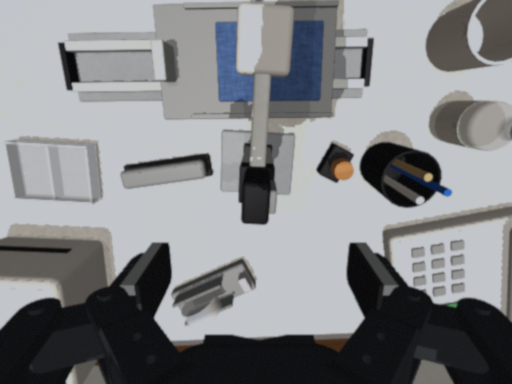

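The grip top rectangle (30 × 37 mm including the button, centre (602.6, 30.4), yaw −6.5°) matches the given sizes. It shows at px (258, 190). I'll align the yaw, descend and squeeze.

Emit:
send_rows([
  {"linear": [0.06,-0.02,-0.15],"twist": [0,0,-0.039]},
  {"linear": [0.06,-0.02,-0.35],"twist": [0,0,-0.039]},
  {"linear": [0.06,-0.02,-0.55],"twist": [0,0,-0.039]},
  {"linear": [0.06,-0.02,-0.75],"twist": [0,0,-0.039]},
  {"linear": [0.06,-0.02,-0.88],"twist": [0,0,-0.039]},
  {"linear": [0.06,-0.02,-0.91],"twist": [0,0,-0.039]},
  {"linear": [0.06,-0.02,-0.91],"twist": [0,0,-0.039]},
  {"linear": [0.06,-0.02,-0.91],"twist": [0,0,-0.039]},
])

```text
t: 14.0
tcp_pos: [603.7, 29.7, 184.7]
orientation: [0.182, 3.134, 0.001]
force: [-0.6, 0.5, -0.2]
gripper_width: 85.3
```

Emit:
send_rows([
  {"linear": [0,0,0],"twist": [0,0,0]},
  {"linear": [0,0,0],"twist": [0,0,0]},
  {"linear": [0,0,0],"twist": [0,0,0]},
  {"linear": [0,0,0],"twist": [0,0,0]},
  {"linear": [0,0,0],"twist": [0,0,0]},
  {"linear": [0,0,0],"twist": [0,0,0]},
  {"linear": [0,0,0],"twist": [0,0,0]},
  {"linear": [0,0,0],"twist": [0,0,0]},
  {"linear": [0,0,0],"twist": [0,0,0]},
], jaw=0, grip_force=40)

```text
t: 14.9
tcp_pos: [603.2, 28.9, 184.1]
orientation: [0.183, 3.136, -0.001]
force: [-3.2, -2.4, 6.0]
gripper_width: 23.6
```

Run:
```python
from h import *
s=manip.sense();print(s['t'],s['tcp_pos'],s['orientation'],s['force'],s['moment'],s['gripper_width'])
```

```text
14.9 [603.16756621  28.85954715 184.05926292] [ 1.82723881e-01  3.13561205e+00 -9.16404550e-04] [-3.18870863 -2.41421857  6.03570466] [-0.24936533  0.4314264   0.30007074] 23.625565940749464
```

The opening is 23.6 mm, so the button is pressed. I'll lift and watch the force.

Emit:
send_rows([
  {"linear": [0,0,0.02],"twist": [0,0,0]},
  {"linear": [0,0,0.05],"twist": [0,0,0]},
  {"linear": [0,0,0.05],"twist": [0,0,0]},
])

```text
t: 15.2
tcp_pos: [603.1, 28.9, 191.1]
orientation: [0.183, 3.136, -0.002]
force: [0.4, -5.6, -2.3]
gripper_width: 23.3
```

Emit:
send_rows([
  {"linear": [0,0,0.04],"twist": [0,0,0]},
  {"linear": [0,0,0.08],"twist": [0,0,0]},
  {"linear": [0,0,0.12],"twist": [0,0,0]},
  {"linear": [0,0,0.16],"twist": [0,0,0]},
  {"linear": [0,0,0.2],"twist": [0,0,0]},
  {"linear": [0,0,0.2],"twist": [0,0,0]},
])

```text
t: 15.8
tcp_pos: [603.1, 28.9, 221.2]
orientation: [0.183, 3.136, -0.001]
force: [0.4, -5.8, -1.7]
gripper_width: 23.0
```

Run:
```python
from h import *
s=manip.sense();print(s['t'],s['tcp_pos'],s['force'],s['moment'],s['gripper_width'])
for c in ['top','scene']:
  snap(c,'g_%s.png'%c)
  for n in ['pointer','station_post','grip','button_face']:
        print(c,n,[(np.round(x['centre']).tolist(),round(x['score'],2)) for x in manip.pinpoint(n,c)[:2]])
```

```text
15.8 [603.10249657  28.88089265 221.24927791] [ 0.44223795 -5.75847041 -1.66150172] [-0.69080701 -0.30662562  0.27246597] 23.049805138969045
top pointer []
top station_post []
top grip []
top button_face []
scene pointer [([391.0, 38.0, 39.0], 0.97)]
scene station_post [([387.0, 40.0, 46.0], 0.75), ([474.0, 36.0, 2.0], 0.35)]
scene grip [([600.0, 32.0, 240.0], 0.85)]
scene button_face [([617.0, -110.0, -2.0], 0.45)]
```

The grip moves with the tool (scene shows it at z ≈ 240, so +37 mm). I'll continue past the first stop, then creep to the hard end.

Emit:
send_rows([
  {"linear": [0,0,0.05],"twist": [0,0,0]},
  {"linear": [0,0,0.1],"twist": [0,0,0]},
  {"linear": [0,0,0.15],"twist": [0,0,0]},
  {"linear": [0,0,0.2],"twist": [0,0,0]},
  {"linear": [0,0,0.25],"twist": [0,0,0]},
  {"linear": [0,0,0.3],"twist": [0,0,0]},
  {"linear": [0,0,0.33],"twist": [0,0,0]},
  {"linear": [0,0,0.33],"twist": [0,0,0]},
])

```text
t: 17.1
tcp_pos: [603.1, 28.9, 270.6]
orientation: [0.183, 3.136, -0.001]
force: [1.2, -5.5, -1.9]
gripper_width: 23.8
```

Emit:
send_rows([
  {"linear": [0,0,0.01],"twist": [0,0,0]},
  {"linear": [0,0,0.01],"twist": [0,0,0]},
])

```text
t: 17.3
tcp_pos: [603.1, 28.9, 271.7]
orientation: [0.183, 3.136, -0.002]
force: [1.7, -5.6, -2.2]
gripper_width: 23.9
```

Emit:
send_rows([
  {"linear": [0,0,0.01],"twist": [0,0,0]},
  {"linear": [0,0,0.01],"twist": [0,0,0]},
])

```text
t: 17.5
tcp_pos: [603.1, 28.9, 273.1]
orientation: [0.183, 3.136, -0.002]
force: [1.2, -6.3, -1.2]
gripper_width: 23.7
```

Run:
```python
from h import *
s=manip.sense();print(s['t'],s['tcp_pos'],s['force'],s['moment'],s['gripper_width'])
```

```text
17.5 [603.09540174  28.87922882 273.12089367] [ 1.16742514 -6.27070539 -1.222028  ] [-0.68189948 -0.45304109  0.32529903] 23.66888446742038
```

Emit:
send_rows([
  {"linear": [0,0,0.01],"twist": [0,0,0]},
  {"linear": [0,0,0.01],"twist": [0,0,0]},
])

```text
t: 17.7
tcp_pos: [603.1, 28.9, 274.1]
orientation: [-0.183, -3.136, 0.002]
force: [2.7, -5.3, -6.1]
gripper_width: 23.4
```

Emit:
send_rows([
  {"linear": [0,0,0.01],"twist": [0,0,0]},
  {"linear": [0,0,0.01],"twist": [0,0,0]},
])

```text
t: 17.9
tcp_pos: [603.0, 28.9, 274.2]
orientation: [-0.184, -3.135, 0.004]
force: [6.5, -5.4, -15.7]
gripper_width: 23.1
```

Emit:
send_rows([
  {"linear": [0,0,0.007],"twist": [0,0,0]},
  {"linear": [0,0,0.007],"twist": [0,0,0]},
])

```text
t: 18.1
tcp_pos: [603.0, 28.9, 274.2]
orientation: [-0.184, -3.135, 0.005]
force: [9.3, -6.1, -23.3]
gripper_width: 23.3
```

Run:
```python
from h import *
s=manip.sense();print(s['t'],s['tcp_pos'],s['force'],s['moment'],s['gripper_width'])
for c in ['scene','top','wrist']:
  snap(c,'k_%s.png'%c)
  for n in ['pointer','station_post','grip','button_face']:
        print(c,n,[(np.round(x['centre']).tolist(),round(x['score'],2)) for x in manip.pinpoint(n,c)[:2]])
```

```text
18.1 [602.96781261  28.85767151 274.23265071] [  9.2675264   -6.11506091 -23.28760301] [-0.54385397 -2.29115648  0.37309274] 23.346352403981474
scene pointer [([394.0, 43.0, 37.0], 0.68)]
scene station_post [([385.0, 39.0, 46.0], 0.58)]
scene grip [([604.0, 32.0, 294.0], 0.77)]
scene button_face []
top pointer []
top station_post []
top grip []
top button_face []
wrist pointer [([471.0, -81.0, 84.0], 0.18)]
wrist station_post []
wrist grip []
wrist button_face []
```

View pics/k_wrist.png

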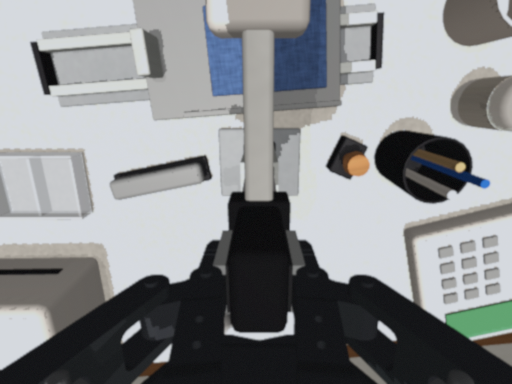

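View pics/k_scene.png

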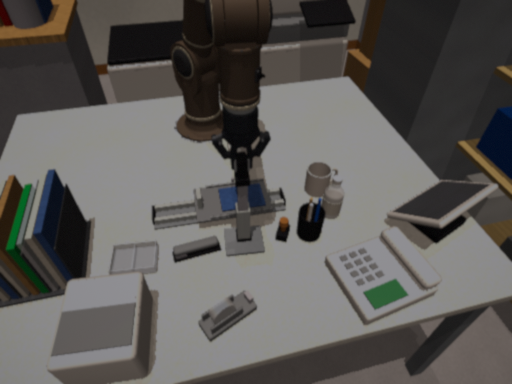

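The stop is reached: a rise of 90.1 mm with the force climbing sharply and no slip. The wrist view shows the pads on the grip at px (262, 260), and the scene view shows the bystanders undisturbed. I'll ease the upward push by about 1 mm, check that it holds and hand in.

Emit:
send_rows([
  {"linear": [0,0,-0.008],"twist": [0,0,0]},
  {"linear": [0,0,-0.008],"twist": [0,0,0]},
  {"linear": [0,0,-0.008],"twist": [0,0,0]},
  {"linear": [0,0,-0.008],"twist": [0,0,0]},
  {"linear": [0,0,-0.008],"twist": [0,0,0]},
])

```text
t: 19.35
tcp_pos: [603.0, 28.8, 274.2]
orientation: [-0.183, -3.135, 0.003]
force: [6.7, -5.7, -15.1]
gripper_width: 23.5
```

Run:
```python
from h import *
s=manip.sense();print(s['t'],s['tcp_pos'],s['force'],s['gripper_width'])
if s['tcp_pos'][2]>273.5 and s['force'][2]<-7 and 22<s['gripper_width']<26: print(manip.finish_job())
```

```text
19.35 [603.01062841  28.83761038 274.17911484] [  6.66489652  -5.66262603 -15.10709357] 23.4966158338366
the job is handed in; nothing more can be done
None
```

The carrier is in the station, the mast is at the second stop, and I handed the job in at 19.35 s with the arm still holding it there.

- **Carrier:** I pinched the push tab and slid it along the rail. The station pulled it in with about +3 N just before centre and about −3 N just past it. After release, the pointer and post positions agreed to within about 3 mm.
- **Mast:** I squeezed the grip across the button at 40 N and pulled up past the first stop without it catching. The rise was 90.1 mm, ending at a firm stop. At hand-in, the arm was pressing up with about 15 N and the gripper was still closed.
- **Bystanders:** the last scene picture shows the other things where they were.

Two checks were less clean:

- **Gripper opening:** it read 23.5 mm, where 25 mm is expected with the button fully in. The tab also read slightly under its size. That the mast ran past the first stop shows the button was in.
- **Late camera checks:** after the lift, only the scene camera still found the grip, pointer and post. It put the grip at a height of 294 mm against 290 mm expected, which is within its error.

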